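Prop up the little display on the desk mat

ROBOT

A 6-joint arm with a two-finger parallel gripper is mounted at the origin on the work surface. World frame = base frame: x ahead of the robot, y to its left, z up, the work surface at z = 0. Lengths are in m, angles in degrees, forces in N, time in s.
With the tool pointing down it reaches from about 0.325 to 0.85 m from the base axis. Payload 15.5 kg.
Tool frame: the origin (TCP) lies midway between the tips of the shut fingers; the grasp point (between the pads) lies 19 mm behind it; z points along the fingers, y is the line along which they close (so a half turn about z gives the same grasp; the last joint's range is limited). The gripper opens to 91 mm and grips with 3 to 60 N. Pads are 32 mm wide; open, the fingers measure 118 mm over their backs; the gripper's body (76 mm by 178 mm) begins 60 mm behind the grasp point.
Start: joints at [61.908, 28.281, 77.091, -0, 74.628, -5.472], TCP at [0.24, 0.577, 0.214] pointing down, gripper open.
Joint ranges: [-166.48, 166.48], [-47.26, 123.95], [12.59, 153.08], [-70.14, 250.14], [6.76, 159.57], [-176.63, 176.63]. Speed limits (degrees/s): [108.29, 108.29, 147.25, 172.46, 172.46, 172.46].

INTERFACE

Orientations are given as a 3x3 rotation matrix whose columns are the frame's x, y, z axes.
In Python, from bench import ctrl gives the robot as it stands. The module is installed in compiled form; this text tells all that it offers. Calls block until the motion is done:
- ctrl.goto(position, orientation): joint-space move of the TCP to a pose.
- ctrl.move_l(position, vel=0.15, ori=None, contact_N=None): straight line of the TCP; ori=None keeps the orientation; vel is the mean speed in m/s. With contact_N (N) it stops when the force on the tool has changed by that much, and returns True; else False.
- ctrl.movej(angles): joint-space move.
- ctrl.command_gripper(opening): opening from 0.0 (shut) to 1.0 (fully open); the grip force is fixed at half the most; returns when the fingers have stopped.
- ctrl.sleep(seconds).
- ctrl.ik(position, orientation): joint angles nearest the present ones, or None.
- ctrl.read_camera(name): name is "scene" or "top"; returns the picture (384x512x3 uint8, blue, green, red); there is no depth.
- ctrl.camera_params(name): a dict with "fx", "fy", "cx", "cy" (pixels), "pose" (4x4, takes a point from camera to world coordinates). Camera axes: x right, y up, looking along -z (the intrinsics and any distortion apply to the point x, -y, -z); pixel columns grow to the right and rows downward; lengths in m; the calibration is good to about 2 mm. A picture is of the moment at which its call begins. camera_params takes no time and is no camera call.
A pose or a line that the arm cannot do raises ctrl.MotionError and nothing moves.
- ctrl.sign_off(): hands the job in; it is judged then, once.
Readings, each from a call of its own:
- ctrl.current_t(): time.
- ctrl.current_q(): joint angles.
- ctrl.current_dq(): joint speeds.
- ctrl.current_effort(): joint torques, N m.
- ctrl.current_tool_pos(): TCP position.
- ctrl.current_eef_rot(): TCP orientation.
- ctrl.current_contact_force(): force on the tool from outside, world axes, zero at the start.
- ctrl.current_wrist_torque(): the same for the moment, N m.
- ctrl.current_grip_width(): opening from 0.0 (shut) to 1.0 (fully open).
- ctrl.current_grasp_force(): force on a finger pad.
Only numpy, scipy, OpenCV 4.12 (cv2) and the standard library are available. Lean on these libraries where they do the work, as an engineer would, in place of code of your own. Each camera call takes 0.05 s, during which the arm holds its last target. There are 200 camera calls.

TASK

Move the air-duster can that stands in the way behind the small display over to the green tray and stand it upright there. Then, with the display still in its grey holder, push its folding prop leg out all the way to its stop; last, lift the display out and stand it on its bottom edge and leg on the blue desk mat, so that the display and its leg together are centred on the mat and its screen faces the mat's orange-striped edge, and let go. Do not tip over the can or the display, and do not disturb the game cartridges, router, carton or cup.

Things in the scene. Friction and masses are not known exactly. Their poses are not given: they have to be found in the camera images.
- panel: Black display slab (mm): 104 wide, 150 tall, 12 thick, 0.28-0.46 kg, leaning back 10 deg. Frame level when standing: z up, x to the back (leg side), y across, screen to -x. Origin: middle of the rear bottom edge. Here slab-up = (0.174,0,0.985), rear normal = (0.985,0,-0.174). Slab: 12 mm forward of the back plane, y +-52, 0-150 along slab-up. In the holder it may lean 1-3 deg more or less.
- panel_top (a point): Centre of the display's plain top edge (mid 12 mm thickness), which can be pinched from above across the 12 mm; axes as panel (level).
- panel_hinge (a point): Point on the leg's hinge line, 100 mm up the slab from its bottom edge, 6 mm behind the back face and at y = -18 mm. The hinge line runs parallel to the slab's up direction. Axes as panel.
- leg (a joint): Angle (rad) of the prop leg: 0 folded flat against the back, 1.571 at its stop, square to the back. It opens like a door about the hinge line: the free end moves from the display's +y side to behind it. It has friction of 0.06 N m (under 1 N at the tab) and stays where left.
- leg_tab (a point): Point on the leg 90 mm out from the hinge line, 100 mm up the slab. Leg (mm): white plate 5 thick, 106 out from the hinge line, 52 to 115 up the slab; weighs 0.06 kg. Its orange end (78 to 106 out) sticks out 36 past the display's +y side when folded, so it can be pushed from the front beside the display. An orange 12 mm round bar, 97 out, runs down from it as the foot.
- leg_foot (a point): Lowest point of the leg's round foot; with the leg at its stop it is level with the display's bottom edge and 105 mm behind it, at y = -18 mm.
- rack: Grey holder, fixed, 75 x 122 mm, origin: underside centre. The display's origin sits at (0,0,12 mm) of this frame, axes parallel (screen to -x, leg to +x). Two walls 42 mm high, leaning 10 deg like the display, hold its lower end with 1.5 mm slack front and back: draw it out 45 mm or more along its own slope. The slot's ends are open.
- mat: Blue desk mat, fixed, 210 (x) x 200 (y) x 3 mm, origin at its underside centre; an orange stripe marks its -x edge, to which the screen must face. The display with open leg is centred on it when its origin is at x = -50 mm, y = 0, its axes parallel to the mat's.
- can: Air-duster can, blue and silver with a red cap, 48 mm diameter up to 128 mm height, 150 mm tall overall, the cap 24 mm in diameter; 0.15 to 0.3 kg. Origin at the centre of its underside, z along its axis. It stands on the desk behind the display, 55 to 85 mm behind the display's rear bottom edge, in the leg's swing.
- tray: Green tray, fixed, 110 x 110 mm, walls 4 mm thick and 16 mm high, floor 4 mm thick; origin at its underside centre.
- carts: Bystander: stack of four game cartridges 57 x 78 x 52 mm, loose, just beyond the reach of the open leg. Origin at its underside centre.
- router: Bystander: upright white router 90 (x) x 45 (y) x 129 mm, loose, beside the holder on its +y side. Origin at its underside centre.
- carton: Bystander: upright cardboard carton 70 x 60 x 155 mm, loose, beyond the tray. Origin at its underside centre.
- mug: Bystander: blue cup, 72 mm across the rim, 85 mm tall, loose, behind the mat. Origin at its underside centre.
Things that resemble listed ones, but are neither listed nor needed, are in the scene too. Leave any pink or yellow look-alike of the can alone.

How it is judged:
By the outcome, as a careful person would: the job done as asked, in the order asked, and still so for the second after the job is handed in, with the robot touching nothing.
It also fails if it takes over 72 s, if anything falls off the work surface, if the arm or the gripper's body presses on something with over 40 N, if the wrist force passes 120 N, or if a joint passes its speed limit or range.

## Working session

There is one attempt and no reset: what is moved stays moved. The work goes in short steps, each a Python script; the robot and the scene stay as the last script left them, time stands still between calls to the robot, and variables do not carry over. Pictures are saved under pics/ and viewed, at most 10 in all, crops included, and the job is handed in when it is done.

```bash
mkdir -p pics; python3 - <<'E'
from bench import ctrl
import cv2,numpy as np
for n in("scene","top"):
    im=ctrl.read_camera(n);cv2.imwrite(f"pics/{n}0.png",im)
    p=ctrl.camera_params(n);print(n,{k:(np.round(v,4).tolist() if k=='pose' else v) for k,v in p.items()})
print(ctrl.current_t(),np.round(ctrl.current_eef_rot(),3).tolist())
E
```

```text
scene {'fx': 487.7074985815908, 'fy': 487.7074985815908, 'cx': 260.77929494105086, 'cy': 197.23750578787715, 'pose': [[-0.4578, -0.6097, 0.6471, 1.3967], [0.8891, -0.3136, 0.3336, 0.4275], [-0.0005, 0.728, 0.6856, 0.9856], [0.0, 0.0, 0.0, 1.0]]}
top {'fx': 351.5886970511273, 'fy': 351.5886970511273, 'cx': 254.91104470313948, 'cy': 186.29120613884223, 'pose': [[0.0633, 0.9759, -0.2087, 0.3618], [-0.998, 0.0628, -0.0092, 0.0055], [0.0041, 0.2088, 0.9779, 1.1303], [0.0, 0.0, 0.0, 1.0]]}
0.1 [[-0.923, 0.385, -0.0], [0.385, 0.923, -0.001], [0.0, -0.001, -1.0]]
```

View pics/scene0.png

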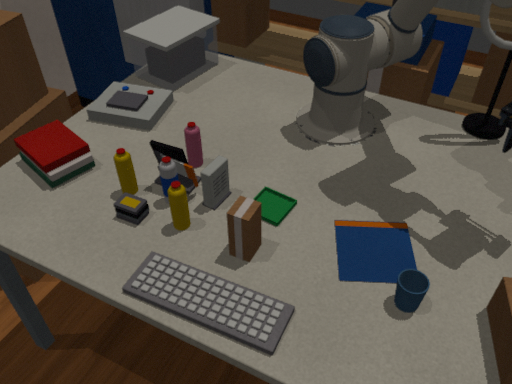

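View pics/top0.png

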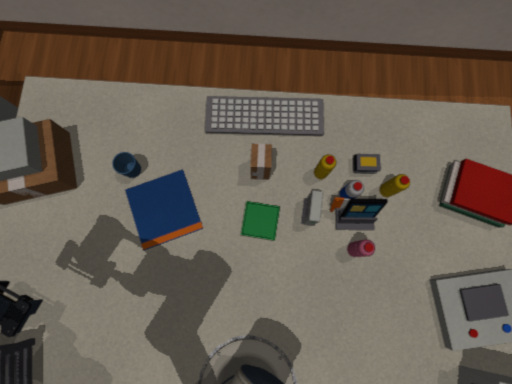

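Scene view: the target can is at about (168,178) behind the display at (172,158), with the tray at (273,205), mat at (374,250) and router at (215,182). Top view: display at (360,208), can at (352,188), tray at (261,221), mat at (164,208). I'll crop in closer.

```bash
cat > h.py <<'E'
from bench import ctrl
import cv2,numpy as np
P={n:ctrl.camera_params(n) for n in("scene","top")}
def ray(n,u,v):
    p=P[n];T=np.array(p["pose"]);d=np.array([(u-p["cx"])/p["fx"],-(v-p["cy"])/p["fy"],-1]);return T[:3,3],T[:3,:3]@d
def onz(n,u,v,z):
    o,d=ray(n,u,v);return o+d*(z-o[2])/d[2]
def tri(a,b):
    o1,d1=ray("scene",*a);o2,d2=ray("top",*b)
    s=np.linalg.lstsq(np.c_[d1,-d2],o2-o1,rcond=None)[0];p,q=o1+d1*s[0],o2+d2*s[1]
    return (p+q)/2,np.linalg.norm(p-q)
def proj(n,X):
    p=P[n];T=np.array(p["pose"]);c=T[:3,:3].T@(np.asarray(X)-T[:3,3])
    return np.array([p["cx"]-p["fx"]*c[0]/c[2],p["cy"]+p["fy"]*c[1]/c[2]])
E
python3 - <<'E'
from h import *
s=cv2.imread("pics/scene0.png");t=cv2.imread("pics/top0.png")
cv2.imwrite("pics/sc1.png",cv2.resize(s[110:235,105:265],None,fx=4.8,fy=4.8,interpolation=cv2.INTER_CUBIC))
cv2.imwrite("pics/tc1.png",cv2.resize(t[140:260,290:420],None,fx=5,fy=5,interpolation=cv2.INTER_CUBIC))
def blobs(im,lo,hi,amin=12):
    m=cv2.inRange(cv2.cvtColor(im,cv2.COLOR_BGR2HSV),lo,hi)
    cs,_=cv2.findContours(m,cv2.RETR_EXTERNAL,cv2.CHAIN_APPROX_NONE)
    return sorted([c for c in cs if cv2.contourArea(c)>amin],key=cv2.contourArea)[::-1]
for n,im in(("scene",s),("top",t)):
    for nm,lo,hi,z in(("green",(50,100,40),(80,255,255),.016),("blue",(105,120,50),(120,255,255),.003),("orange",(5,170,120),(14,255,255),.003)):
        for c in blobs(im,lo,hi)[:3]:
            b=cv2.boxPoints(cv2.minAreaRect(c));m=cv2.moments(c);q=(m['m10']/m['m00'],m['m01']/m['m00'])
            ap=cv2.approxPolyDP(c,6,True)[:,0]
            print(n,nm,cv2.contourArea(c),np.round(q,1),np.round(onz(n,*q,z),3)[:2]," corners",[np.round(onz(n,*x,z)[:2],3).tolist() for x in ap[:6]])
E
```

```text
scene green 894.5 [274.3 205.2] [0.494 0.005]  corners [[0.437, -0.053], [0.493, -0.06], [0.555, -0.003], [0.56, 0.046], [0.446, 0.051]]
scene blue 3728.5 [373.  253.4] [0.526 0.309]  corners [[0.477, 0.187], [0.643, 0.261], [0.589, 0.388], [0.545, 0.391], [0.525, 0.422], [0.399, 0.365]]
scene blue 1664.0 [449.9  53.7] [-0.695  0.258]  corners [[-1.015, 0.133], [-0.813, 0.16], [-0.788, 0.218], [-0.349, 0.262], [-0.355, 0.321], [-1.012, 0.296]]
scene blue 104.0 [166.8 183.5] [ 0.546 -0.332]  corners [[0.499, -0.327], [0.53, -0.368], [0.592, -0.301]]
scene orange 185.5 [361.1 223.6] [0.437 0.246]  corners [[0.461, 0.178], [0.41, 0.326]]
top green 1074.5 [260.1 220.3] [ 0.49  -0.007]  corners [[0.547, 0.038], [0.443, 0.05], [0.434, -0.055], [0.54, -0.062]]
top green 31.0 [471.9 214.5] [ 0.552 -0.682]  corners [[0.58, -0.591], [0.525, -0.778]]
top blue 3216.0 [162.  205.4] [0.52  0.312]  corners [[0.642, 0.26], [0.563, 0.436], [0.402, 0.365], [0.48, 0.188]]
top blue 42.0 [506.5 327.6] [ 0.215 -0.772]  corners [[0.221, -0.762], [0.208, -0.782]]
top blue 30.0 [343.6 193.8] [ 0.596 -0.275]  corners [[0.608, -0.269], [0.586, -0.286]]
top orange 218.0 [178.1 232.8] [0.436 0.251]  corners [[0.468, 0.181], [0.408, 0.324]]
```

View pics/sc1.png

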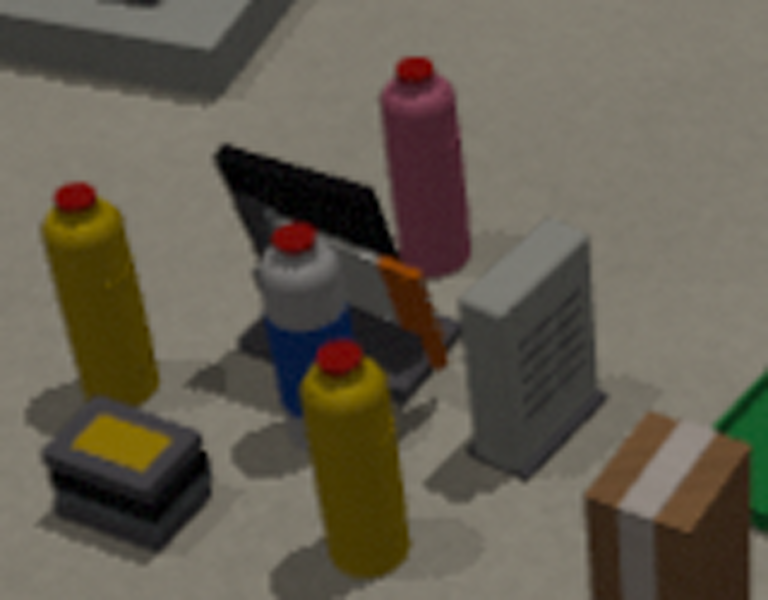

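View pics/tc1.png

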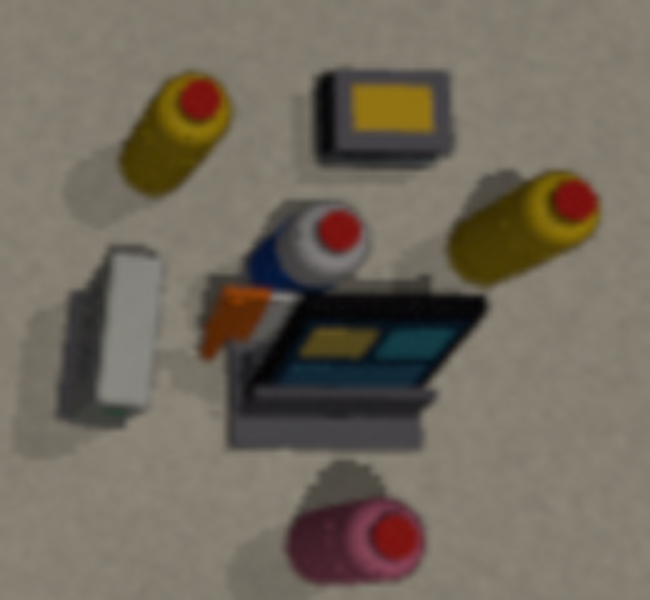

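The can's cap is at crop (294,238) in the scene view and (340,230) in the top view. The panel's top edge spans crop (310,295) to (487,298) in the top view, and the rack's front edge runs (228,447) to (422,448). I'll triangulate these points.

```bash
python3 - <<'E'
from h import *
S=lambda x,y:((x+.5)/4.8-.5+105,(y+.5)/4.8-.5+110)
T=lambda x,y:((x+.5)/5-.5+290,(y+.5)/5-.5+140)
s=cv2.imread("pics/scene0.png");t=cv2.imread("pics/top0.png")
def reds(im):
    h=cv2.cvtColor(im,cv2.COLOR_BGR2HSV);m=((h[...,0]<4)|(h[...,0]>175))&(h[...,1]>190)&(h[...,2]>90)
    n,l,st,c=cv2.connectedComponentsWithStats(m.astype(np.uint8));return [(c[i].round(1),st[i,4]) for i in range(1,n) if 15<st[i,4]<300]
print(reds(s));print(reds(t))
for nm,a,b in(("can",(294,236),(340,229)),("yel1",(340,354),(200,99)),("yel2",(75,195),(575,199)),("pink",(414,69),(397,536)),
  ("paneltop -y",(218,150),(485,297)),("paneltop +y",(372,187),(308,296)),("legtop end",(419,266),(228,290)),("leg bottom",(441,366),(207,357)),
  ("rack back -y",(240,342),(430,277)),("rack rear+y",(405,397),(208,276)),("router",(590,235),(155,250))):
    X,e=tri(S(*a),T(*b));print(nm,np.round(X,4),round(e,4))
for c in((228,447),(422,448)): print("rackfront z.012",onz("top",*T(*c),.012).round(4))
# dark rack/panel row profiles
g=cv2.cvtColor(t,cv2.COLOR_BGR2GRAY)
for u in range(338,374,3): print(u,g[196:234,u].tolist())
E
```

```text
[(array([191. , 123.6]), np.int32(24)), (array([120.1, 150.5]), np.int32(27)), (array([165.6, 158.9]), np.int32(35)), (array([175.2, 183.7]), np.int32(41))]
[(array([329.5, 159.5]), np.int32(32)), (array([404.6, 179.5]), np.int32(35)), (array([357.2, 185.8]), np.int32(37)), (array([368.5, 246.8]), np.int32(51)), (array([473. , 332.9]), np.int32(40))]
can [ 0.5922 -0.2775  0.1518] 0.0006
yel1 [ 0.6641 -0.1964  0.1522] 0.0009
yel2 [ 0.6187 -0.4124  0.1514] 0.0011
pink [ 0.4211 -0.3093  0.1503] 0.0003
paneltop -y [ 0.5559 -0.3558  0.1616] 0.0003
paneltop +y [ 0.5486 -0.2541  0.1658] 0.0029
legtop end [ 0.5574 -0.2195  0.1264] 0.0004
leg bottom [ 0.5334 -0.2302  0.0252] 0.0008
rack back -y [ 0.5855 -0.3548  0.0404] 0.0236
rack rear+y [ 0.5816 -0.2247  0.0417] 0.0026
router [ 0.5538 -0.1377  0.1862] 0.0593
rackfront z.012 [ 0.4785 -0.247   0.012 ]
rackfront z.012 [ 0.4857 -0.37    0.012 ]
338 [54, 65, 76, 70, 64, 51, 51, 51, 51, 52, 51, 57, 64, 65, 54, 42, 40, 41, 35, 34, 37, 39, 38, 39, 39, 37, 41, 56, 68, 70, 70, 69, 68, 75, 113, 127, 128, 129]
341 [27, 50, 75, 69, 53, 52, 53, 55, 64, 7
[... 986 characters left out ...]
, 47, 56, 46, 35, 34, 36, 48, 67, 70, 69, 69, 69, 75, 97, 112, 81, 75]
362 [82, 73, 52, 18, 11, 9, 6, 6, 13, 33, 58, 68, 68, 64, 50, 31, 21, 29, 35, 34, 38, 47, 56, 45, 35, 34, 39, 54, 68, 70, 70, 70, 69, 76, 101, 126, 117, 81]
365 [81, 72, 53, 20, 11, 9, 9, 6, 14, 25, 39, 37, 26, 27, 33, 29, 21, 29, 35, 35, 37, 47, 56, 46, 36, 34, 37, 51, 68, 70, 69, 69, 70, 77, 100, 125, 126, 123]
368 [74, 63, 47, 17, 10, 8, 8, 8, 12, 19, 30, 43, 48, 48, 47, 37, 22, 29, 35, 35, 37, 47, 58, 50, 36, 34, 38, 51, 66, 69, 70, 69, 70, 79, 101, 128, 129, 127]
371 [65, 56, 40, 15, 8, 9, 8, 6, 14, 24, 41, 49, 48, 49, 46, 37, 23, 32, 35, 35, 38, 46, 58, 51, 36, 34, 38, 51, 66, 69, 69, 69, 70, 77, 101, 126, 128, 128]
```

Heights agree with the given sizes: cap 0.152 m, panel top about 0.162 m, and rack yaw about 3.5°. Next I'll move the can to the tray.

```bash
cat >> h.py <<'E'
def down(yaw,tilt=0):  # tool y along (minus) panel-y for yaw deg; z down
    a=np.radians(yaw);y=np.array([-np.sin(a),np.cos(a),0]);z=np.array([0,0,-1.]);return np.c_[np.cross(y,z),y,z]
E
python3 - <<'E'
from h import *
R=down(3.5);Rs=[R,R@np.diag([-1,-1,1])]
c=np.array([.592,-.2775,0]);tr=np.array([.4905,-.0065,0])
for r in Rs:
    q=ctrl.ik(c+[0,0,.25],r);print(None if q is None else np.round(q,1))
qs=[ctrl.ik(c+[0,0,.25],r) for r in Rs];R=Rs[int(abs(qs[1][5])<abs(qs[0][5]))]
ctrl.goto(c+[0,0,.25],R);ctrl.command_gripper(1.0)
ctrl.move_l(c+[0,0,.098],.12)
ctrl.command_gripper(0.0);print("w",ctrl.current_grip_width()*91,ctrl.current_grasp_force())
ctrl.move_l(c+[0,0,.31],.15);print(ctrl.current_grip_width()*91,ctrl.current_contact_force())
ctrl.goto(tr+[0,0,.31],R)
ctrl.move_l(tr+[0,0,.135],.15)
print("contact",ctrl.move_l(tr+[0,0,.095],.03,contact_N=3),ctrl.current_tool_pos())
ctrl.command_gripper(1.0);ctrl.move_l(tr+[0,0,.25],.15)
print(ctrl.current_t(),ctrl.current_q())
s=ctrl.read_camera("scene");t=ctrl.read_camera("top");cv2.imwrite("pics/scene2.png",s);cv2.imwrite("pics/top2.png",t)
v=np.vstack([cv2.resize(s[100:260,100:300],None,fx=4,fy=4,interpolation=cv2.INTER_CUBIC)[:420,:800]]);cv2.imwrite("pics/v2.png",v)
E
```

```text
[ -30.3   29.    69.9   -0.    81.1 -123.8]
[-30.3  29.   69.9  -0.   81.1  56.2]
w 47.66945151656079 29.984372827311745
47.4470034165812 [-0.50096454  0.35859353 -1.47957502]
contact True [ 0.49046357 -0.00664679  0.10173686]
12.6667 [-7.73863359e+00  1.53323921e+01  9.25493159e+01 -1.90281441e-03
  7.22779743e+01  7.87629358e+01]
```

View pics/v2.png

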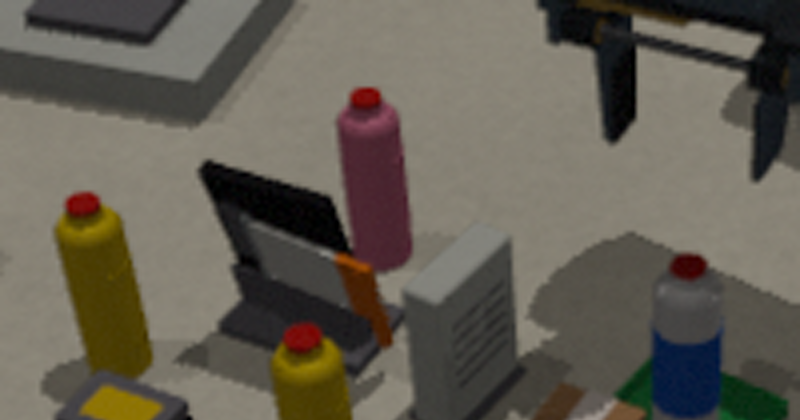

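The can stands upright in the tray (crop 688,330), and the leg is clear behind the display. Next I'll fit sub-pixel edges for the panel top, rack, mat and leg.

```bash
python3 - <<'E'
from h import *
s=cv2.cvtColor(cv2.imread("pics/scene2.png"),6).astype(float);tb=cv2.imread("pics/top2.png");t=cv2.cvtColor(tb,6).astype(float)
def cross(g,u,v0,v1,th,down=True):
    c=g[v0:v1,u];d=(c[:-1]>=th)&(c[1:]<th) if down else (c[:-1]<th)&(c[1:]>=th)
    i=np.where(d)[0]
    return v0+i[0]+(c[i[0]]-th)/(c[i[0]]-c[i[0]+1]) if len(i) else None
def line(n,g,us,v0f,v1f,th,down,z):
    pts=[];
    for u in us:
        v=cross(g,u,v0f(u),v1f(u),th,down)
        if v is not None: pts.append(onz(n,u,v,z)[:2])
    p=np.array(pts);k=np.ones(len(p),bool)
    for _ in range(3):
        a=np.polyfit(p[k,1],p[k,0],1);r=p[:,0]-np.polyval(a,p[:,1]);k=abs(r)<max(2*r[k].std(),.0005)
    print(n,"x at y=-.306:",np.polyval(a,-.306).round(4),"yaw",np.degrees(np.arctan(-a[0])).round(2),"rms",r[k].std().round(4),k.sum(),len(p)); return a
f=lambda u:int(140.4+(u-150.6)*9/32.3)
line("scene",s,range(153,181),lambda u:f(u)-5,lambda u:f(u)+4,65,True,.1615)
line("top",t,range(355,385),lambda u:194,lambda u:203,45,True,.1592)
line("top",t,range(338,373),lambda u:225,lambda u:234,95,False,0.)
# horizontal extents
print("top rows panel top edge",[ (v,t[v,380:392].astype(int).tolist()) for v in(200,201)])
for v in (224,227):print("rack row",v,t[v,330:342].astype(int).tolist(),t[v,368:382].astype(int).tolist())
h=cv2.cvtColor(tb,cv2.COLOR_BGR2HSV)
m=(((h[...,0]>100)&(h[...,0]<125)&(h[...,1]>110))|((h[...,0]<16)&(h[...,1]>170)))[165:255,115:215].astype(np.uint8)*255
c=max(cv2.findContours(m,0,1)[0],key=cv2.contourArea)+np.array([115,165])
w=np.array([onz("top",*p[0],.003)[:2] for p in c],np.float32)*1000
print("mat",cv2.minAreaRect(w),[x.round(1).tolist() for x in cv2.boxPoints(cv2.minAreaRect(w))])
# leg orange in both
for n,im,sl in(("scene",cv2.imread("pics/scene2.png"),(160,190,180,200)),("top",tb,(190,215,328,350))):
    h=cv2.cvtColor(im,cv2.COLOR_BGR2HSV)[sl[0]:sl[1],sl[2]:sl[3]];mm=(h[...,0]<16)&(h[...,1]>170)&(h[...,2]>60)
    ys,xs=np.where(mm);print(n,"orange px",[(int(y+sl[0]),int(xs[ys==y].min()+sl[2]),int(xs[ys==y].max()+sl[2])) for y in np.unique(ys)])
v=cv2.resize(tb[170:240,300:400],None,fx=7,fy=7,interpolation=cv2.INTER_CUBIC);cv2.imwrite("pics/v3.png",v)
E
```

```text
scene x at y=-.306: 0.5472 yaw 2.96 rms 0.0004 25 28
top x at y=-.306: 0.5551 yaw 2.57 rms 0.0004 24 30
top x at y=-.306: 0.4818 yaw 3.09 rms 0.0002 27 35
top rows panel top edge [(200, [9, 10, 9, 8, 8, 10, 25, 77, 115, 128, 131, 131]), (201, [7, 11, 10, 11, 11, 12, 23, 69, 113, 129, 131, 130])]
rack row 224 [136, 136, 132, 130, 120, 84, 63, 69, 71, 71, 71, 69] [69, 68, 69, 69, 70, 76, 110, 128, 131, 131, 132, 133, 133, 133]
rack row 227 [136, 135, 134, 133, 121, 86, 63, 69, 72, 72, 72, 72] [71, 72, 70, 71, 71, 75, 95, 120, 131, 131, 129, 128, 130, 132]
mat ((521.7357177734375, 312.2804260253906), (180.440185546875, 195.63462829589844), 24.131765365600586) [[399.3999938964844, 364.70001220703125], [479.3999938964844, 186.10000610351562], [644.0999755859375, 259.8999938964844], [564.0999755859375, 438.3999938964844]]
scene orange px [(163, 184, 186), (164, 184, 188), (165, 184, 189), (166, 184, 192), (167, 185, 192), (168, 185, 192), (169, 186, 192), (170, 186, 193), (171, 186, 193), (172, 187, 193), (173, 187, 193), (174, 188, 193), (175, 188, 193), (176, 188, 194), (177, 189, 195), (178, 190, 195), (179, 192, 196), (180, 193, 196), (181, 193, 196), (182, 194, 197), (183, 180, 197), (184, 180, 197), (185, 195, 197)]
top orange px [(198, 335, 343), (199, 334, 343), (200, 334, 342), (201, 333, 342), (202, 333, 341), (203, 332, 341), (204, 332, 340), (205, 332, 340), (206, 332, 339), (207, 331, 338), (208, 331, 334), (209, 331, 333), (210, 331, 332)]
```

View pics/v3.png

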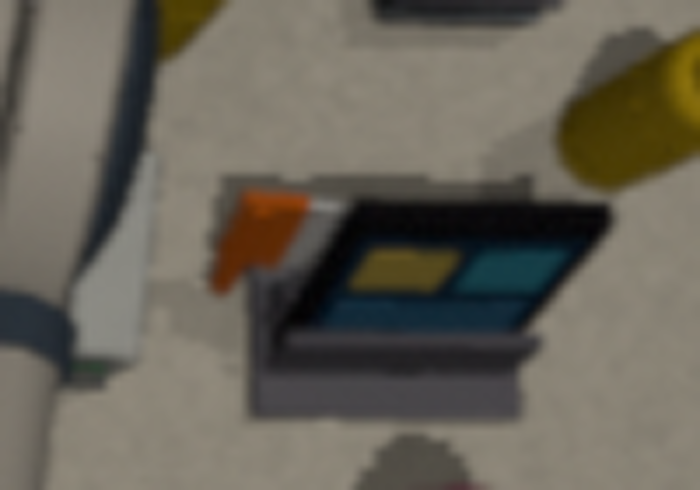

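The top view shows the holder, the display and the leg's orange end near crop (265,235), with nothing behind it. The panel top sits further back than a 10° lean would give, so I'll measure the lean from the display's side edges.

```bash
python3 - <<'E'
from h import *
s=cv2.cvtColor(cv2.imread("pics/scene2.png"),6).astype(float);t=cv2.cvtColor(cv2.imread("pics/top2.png"),6).astype(float)
a=np.radians(3.0);X=np.array([np.cos(a),np.sin(a),0]);Y=np.array([-np.sin(a),np.cos(a),0]);O=np.array([.519,-.3065,0])
def pl(n,u,v,yo):
    o,d=ray(n,u,v);p=o+d*((yo-(o-O)@Y)/(d@Y));return np.array([(p-O)@X,p[2]])
def hc(g,v,u0,u1,th,dn):
    c=g[v,u0:u1]
    for i in range(len(c)-1):
        if (c[i]>=th>c[i+1]) if dn else (c[i]<th<=c[i+1]): return u0+i+(c[i]-th)/(c[i]-c[i+1])
for n,g,rows,rng,th,dn in(("scene",s,range(144,166,2),lambda v:(144,165),62,True),("top",t,range(200,217,2),lambda v:(int(386.5-(v-200)*.72)-3,int(386.5-(v-200)*.72)+8),70,False)):
    P_=[]
    for v in rows:
        u=hc(g,v,*rng(v),th,dn)
        if u: P_.append(np.r_[u,v,pl(n,u,v,-.052)])
    P_=np.array(P_);print(n);print(P_.round(4));
    k=P_[:,3]>.075;f=np.polyfit(P_[k,3],P_[k,2],1);print("lean",np.degrees(np.arctan(f[0])),"x'@z.012",np.polyval(f,.012),"x'@z.16",np.polyval(f,.16))
# rack edges, scene rear base
for u in range(352,378,4): print(u,t[188:199,u].astype(int).tolist())
print("rack rear at row195.4 z.012",onz("top",366,195.4,.012), onz("top",366,195.4,0))
v=cv2.resize(cv2.imread("pics/scene2.png")[135:200,145:210],None,fx=9,fy=9,interpolation=cv2.INTER_CUBIC);cv2.imwrite("pics/v4.png",v)
E
```

```text
scene
[[1.497818e+02 1.440000e+02 3.700000e-02 1.523000e-01]
 [1.508148e+02 1.460000e+02 3.430000e-02 1.433000e-01]
 [1.518182e+02 1.480000e+02 3.170000e-02 1.344000e-01]
 [1.528148e+02 1.500000e+02 2.910000e-02 1.253000e-01]
 [1.536275e+02 1.520000e+02 2.720000e-02 1.168000e-01]
 [1.544032e+02 1.540000e+02 2.550000e-02 1.082000e-01]
 [1.553448e+02 1.560000e+02 2.300000e-02 9.910000e-02]
 [1.563448e+02 1.580000e+02 2.030000e-02 8.960000e-02]
 [1.573860e+02 1.600000e+02 1.730000e-02 7.990000e-02]
 [1.579592e+02 1.620000e+02 1.640000e-02 7.170000e-02]
 [1.587407e+02 1.640000e+02 1.450000e-02 6.260000e-02]]
lean 14.795562472922004 x'@z.012 -0.00035412790230900885 x'@z.16 0.03873689637944895
top
[[ 3.868654e+02  2.000000e+02  3.160000e-02  1.605000e-01]
 [ 3.866792e+02  2.020000e+02  2.640000e-02  1.581000e-01]
 [ 3.852708e+02  2.040000e+02  2.250000e-02  1.466000e-01]
 [ 3.836087e+02  2.060000e+02  1.890000e-02  1.330000e-01]
 [ 3.818250e+02  2.080000e+02  1.540000e-02  1.180000e-01]
 [ 3.800476e+02  2.100000e+02  1.170000e-02  1.027000e-01]
 [ 3.785000e+02  2.120000e+02  7.700000e-03  8.880000e-02]
 [ 3.768205e+02  2.140000e+02  3.700000e-03  7.350000e-02]
 [ 3.752174e+02  2.160000e+02 -5.000000e-04  5.840000e-02]]
lean 16.48501366940731 x'@z.012 -0.01564681596883406 x'@z.16 0.028150676949228393
352 [130, 130, 131, 132, 129, 126, 117, 83, 75, 68, 40]
356 [133, 130, 130, 129, 128, 127, 118, 85, 78, 73, 51]
360 [129, 129, 130, 131, 131, 129, 119, 86, 79, 74, 53]
364 [133, 131, 132, 133, 132, 128, 126, 117, 84, 74, 53]
368 [128, 129, 131, 130, 122, 121, 122, 112, 76, 67, 47]
372 [128, 120, 116, 114, 113, 113, 111, 100, 68, 58, 42]
376 [113, 113, 113, 113, 114, 114, 107, 96, 94, 90, 65]
rack rear at row195.4 z.012 [ 0.59344614 -0.3449158   0.012     ] [ 0.59593127 -0.34867596  0.        ]
```

View pics/v4.png

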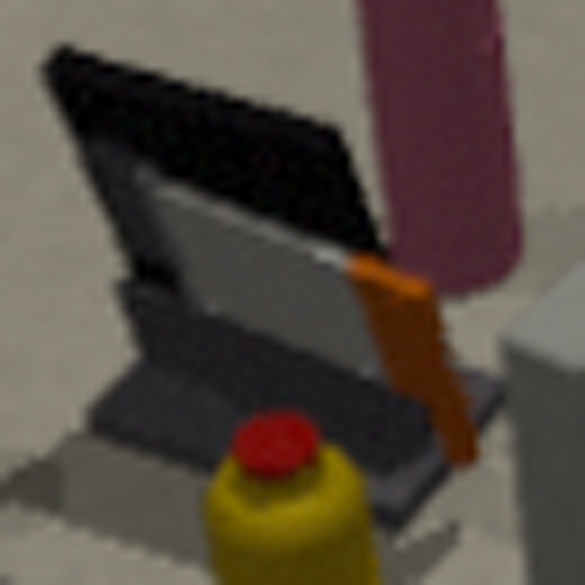

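```bash
python3 - <<'E'
from h import *
S=lambda x,y:((x+.5)/9-.5+145,(y+.5)/9-.5+135)
for nm,c in(("rear+y bottom",(390,528)),("rear-y bottom",(92,430)),("front+y bottom",(505,400))): print(nm,onz("scene",*S(*c),0).round(4))
for nm,c in(("rear+y",(390,498)),("rear-y",(90,410)),("front+y",(505,382))): print(nm,"z.012",onz("scene",*S(*c),.012).round(4))
print("rear wall top -y",onz("scene",*S(122,285),.053).round(4))
print("leg top", [onz("scene",*S(*c),.124).round(4) for c in((140,172),(350,257),(430,290))])
print("router top",onz("scene",*S(510,340),.129), onz("top",321.5,189.5,.129),onz("top",320,221,.129))
E
```

```text
rear+y bottom [ 0.5502 -0.2528  0.    ]
rear-y bottom [ 0.5553 -0.3696  0.    ]
front+y bottom [ 0.4783 -0.2535  0.    ]
rear+y z.012 [ 0.5483 -0.2526  0.012 ]
rear-y z.012 [ 0.5576 -0.3665  0.012 ]
front+y z.012 [ 0.4816 -0.2502  0.012 ]
rear wall top -y [ 0.5367 -0.3613  0.053 ]
leg top [array([ 0.5538, -0.3295,  0.124 ]), array([ 0.5588, -0.2466,  0.124 ]), array([ 0.5609, -0.2159,  0.124 ])]
router top [ 0.57455891 -0.17780591  0.129     ] [ 0.57840099 -0.17894791  0.129     ] [ 0.48631817 -0.17685807  0.129     ]
```

Estimates: rack origin about (0.518, -0.308), yaw 3°, lean about 13°, and a 40 mm gap to the router. I'll swing the leg open along its arc with the closed fingers.

```bash
cat >> h.py <<'E'
a3=np.radians(3.0);X=np.array([np.cos(a3),np.sin(a3),0]);Y=np.array([-np.sin(a3),np.cos(a3),0]);Z=np.array([0,0,1.]);O=np.array([.518,-.3075,0])
E
python3 - <<'E'
from h import *
def pose(phi,z,r=.085,off=.016):
    f=np.radians(phi);xh=(z-.012)*np.tan(np.radians(13))+.007
    p=O+X*(xh+r*np.sin(f)*1.02-off*np.cos(f))+Y*(-.018+r*np.cos(f)+off*np.sin(f))+Z*z
    return p
zz=lambda phi:.092-.010*max(0,phi-60)/30
best=None
for fl in(0,180):
    q=[ctrl.ik(pose(p,zz(p)),down(3-90-p+fl)) for p in(0,45,90)]
    print(fl,[None if x is None else np.round(x[5]) for x in q])
    if all(x is not None for x in q):
        m=max(abs(x[5]) for x in q)
        if best is None or m<best[0]: best=(m,fl)
fl=best[1];R=lambda p:down(3-90-p+fl)
ctrl.command_gripper(0)
p0=pose(0,.092,off=.040)
ctrl.goto([p0[0],p0[1],.24],R(0));ctrl.move_l(p0,.15)
F0=np.array(ctrl.current_contact_force())
for p in range(0,90,9):
    ctrl.move_l(pose(p,zz(p)),.06,ori=R(p))
    if p%27==0:print(p,(np.array(ctrl.current_contact_force())-F0).round(2))
ctrl.move_l(pose(86,zz(90)),.05,ori=R(90))
print("c",ctrl.move_l(pose(90,zz(90),off=.010),.015,contact_N=2.5),((ctrl.current_tool_pos()-O)@Y).round(4),ctrl.current_t())
print(np.array(ctrl.current_contact_force())-F0)
ctrl.move_l(pose(90,zz(90),off=.035),.08)
ctrl.move_l(pose(90,.24,off=.035),.15)
# clear view
ctrl.goto([.45,0.05,.30],R(60));print(ctrl.current_t())
for n in("scene","top"):cv2.imwrite(f"pics/{n}3.png",ctrl.read_camera(n))
s=cv2.imread("pics/scene3.png")[120:210,110:230];t=cv2.imread("pics/top3.png")[160:240,310:400]
cv2.imwrite("pics/v5.png",np.hstack([cv2.resize(s,(440,330),interpolation=2),cv2.resize(t,(360,330),interpolation=2)]))
E
```

```text
0 [np.float64(-34.0), np.float64(14.0), np.float64(56.0)]
180 [np.float64(146.0), np.float64(-166.0), np.float64(-124.0)]
0 [0.87 3.98 3.18]
27 [-0.   -0.73 -0.39]
54 [-1.26 -0.19  0.66]
81 [ 0.   -0.84  0.13]
c True -0.0053 21.9667
[-0.95287125  2.42483258  1.4434475 ]
25.1083
```

View pics/v5.png

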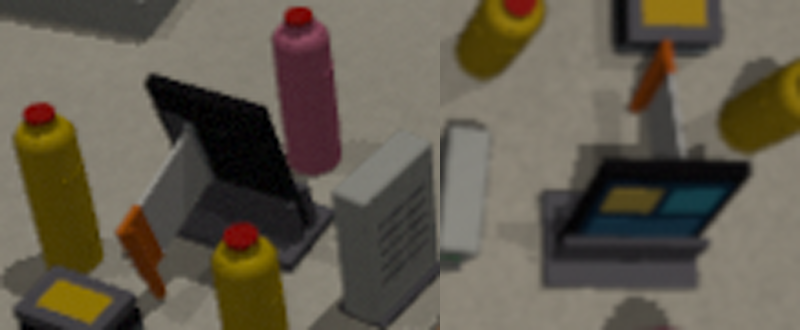

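The leg now stands square behind the display: its orange end is at (135,235) in the scene half and (655,75) in the top half. The 2.4 N rise matches the stop. I'll check the angle and re-measure the panel top.

```bash
python3 - <<'E'
from h import *
sb=cv2.imread("pics/scene3.png");tb=cv2.imread("pics/top3.png")
for n,im,sl in(("scene",sb,(170,205,138,158)),("top",tb,(165,192,345,372))):
    h=cv2.cvtColor(im,cv2.COLOR_BGR2HSV)[sl[0]:sl[1],sl[2]:sl[3]];mm=(h[...,0]<16)&(h[...,1]>170)&(h[...,2]>60)
    ys,xs=np.where(mm);print(n,[(int(y+sl[0]),int(xs[ys==y].min()+sl[2]),int(xs[ys==y].max()+sl[2])) for y in np.unique(ys)])
g=cv2.cvtColor(tb,6).astype(float);s=cv2.cvtColor(sb,6).astype(float)
print("leg plate rows",[(v,g[v,360:376].astype(int).tolist()) for v in(182,186,190,194)])
def cr(c,th):
    i=np.where((c[:-1]>=th)&(c[1:]<th))[0];return i[0]+(c[i[0]]-th)/(c[i[0]]-c[i[0]+1]) if len(i) else None
for n,G,us,v0,v1,z,th in(("scene",s,range(153,181),lambda u:int(140.4+(u-150.6)*.279)-5,9,.1615,65),("top",g,range(355,385),lambda u:193,10,.159,45)):
    p=np.array([onz(n,u,v0(u)+c,z)[:2] for u in us if (c:=cr(G[v0(u):v0(u)+v1,u],th)) is not None])
    k=np.ones(len(p),bool)
    for _ in range(4):
        f=np.polyfit(p[k,1],p[k,0],1);r=p[:,0]-np.polyval(f,p[:,1]);k=abs(r)<max(1.5*r[k].std(),.0005)
    print(n,np.polyval(f,-.306).round(4),"yaw",np.degrees(-f[0]).round(2),k.sum())
for v in(201,202):print(v,"right",g[v,383:391].astype(int).tolist())
print("scene rows ends")
for v in(142,143,144):print(v,s[v,145:155].astype(int).tolist())
for v in(149,150,151,152):print(v,s[v,177:190].astype(int).tolist())
E
```

```text
scene [(176, 146, 147), (177, 146, 148), (178, 145, 148), (179, 144, 148), (180, 144, 149), (181, 143, 149), (182, 143, 150), (183, 142, 150), (184, 143, 151), (185, 143, 152), (186, 144, 152), (187, 144, 152), (188, 145, 153), (189, 145, 153), (190, 146, 153), (191, 147, 152), (192, 147, 152), (193, 148, 152), (194, 148, 152), (195, 149, 152), (196, 150, 153), (197, 151, 153), (198, 151, 154), (199, 152, 154), (200, 153, 154)]
top [(170, 365, 367), (171, 365, 367), (172, 364, 367), (173, 364, 367), (174, 364, 367), (175, 363, 367), (176, 362, 367), (177, 362, 366), (178, 361, 365), (179, 361, 364), (180, 360, 364), (181, 360, 363), (182, 359, 362), (183, 359, 362), (184, 358, 361), (185, 358, 361), (186, 358, 359)]
leg plate rows [(182, [45, 39, 37, 44, 56, 61, 66, 93, 124, 133, 131, 131, 129, 130, 132, 130]), (186, [51, 54, 59, 61, 62, 62, 61, 66, 113, 133, 130, 128, 129, 131, 131, 129]), (190, [80, 72, 64, 61, 60, 61, 62, 63, 77, 113, 115, 110, 113, 112, 111, 112]), (194, [79, 75, 69, 62, 61, 62, 61, 61, 66, 108, 129, 119, 110, 106, 102, 102])]
scene 0.5472 yaw 3.28 18
top 0.5551 yaw 1.95 18
201 right [11, 11, 9, 18, 57, 107, 128, 130]
202 right [8, 8, 10, 24, 67, 110, 129, 130]
scene rows ends
142 [129, 129, 130, 128, 81, 22, 8, 11, 12, 7]
143 [129, 127, 129, 129, 80, 18, 6, 7, 17, 15]
144 [129, 127, 129, 128, 103, 49, 7, 7, 8, 3]
149 [12, 13, 12, 5, 6, 52, 114, 127, 125, 86, 48, 49, 49]
150 [14, 8, 10, 14, 13, 9, 101, 122, 124, 91, 56, 48, 49]
151 [3, 8, 3, 10, 10, 7, 61, 116, 128, 95, 56, 50, 46]
152 [6, 4, 6, 3, 8, 2, 51, 116, 128, 103, 65, 51, 49]
```

```bash
python3 - <<'E'
from h import *
p=onz("top",368.7,194,.115);q=onz("top",367.6,171,.098);d=q-p
print(p,q,"leg dir yaw from X(3deg):",np.degrees(np.arctan2(d@Y,d@X)), "y'",(p-O)@Y,(q-O)@Y,(q-O)@X)
# scene: tip top corner (146,176) (inner top of orange), (142.5,183)tip top; plate start near hinge top
S=lambda x,y:(x/440*120+110,y/330*90+120)
a=onz("scene",142.3,183,.098);b=onz("scene",*S(187,128),.120);d=a-b;print(a,b,np.degrees(np.arctan2(d@Y,d@X)))
for u,v in((149.3,142),(182.4,149.5)): print("scene top corner",onz("scene",u,v,.161))
print("top corner",onz("top",387.1,201,.160),onz("top",387.1,199,.159))
E
```

```text
[ 0.57682497 -0.32059279  0.115     ] [ 0.65141442 -0.3230161   0.098     ] leg dir yaw from X(3deg): -4.860809263362511 y' -0.016153509706262215 -0.022477210493499045 0.13241952600505086
[ 0.65688212 -0.31909865  0.098     ] [ 0.55336698 -0.32733376  0.12      ] 1.5485687464567917
scene top corner [ 0.56057693 -0.35508535  0.161     ]
scene top corner [ 0.54673515 -0.25330909  0.161     ]
top corner [ 0.55060032 -0.3575672   0.16      ] [ 0.55650337 -0.35802759  0.159     ]
```

The leg is square within measurement error and the panel hasn't moved. Next I'll grasp the top edge tilted, draw it out along its slope and lift, checking the grip before going on.

```bash
cat >> h.py <<'E'
def slab(yaw,lean,sg=1):
    a,b=np.radians([yaw,lean]);x=np.array([np.cos(a),np.sin(a),0]);y=np.array([-np.sin(a),np.cos(a),0])
    up=np.sin(b)*x+np.cos(b)*Z;n=np.cos(b)*x-np.sin(b)*Z;return x,y,up,n,np.c_[np.cross(sg*n,-up),sg*n,-up]
M=np.array([.5103,.3072,.003]);MY=24.1
def place(sg,dz=0):
    x,y,up,n,R=slab(MY,10,sg);return M-.050*x+.121*up-.006*n+.003*y+dz*Z,R
E
python3 - <<'E'
from h import *
top=np.array([.5500,-.305,.160])
for sg in(1,-1):
    x,y,up,n,R=slab(3,12,sg);g=top+.003*y-.029*up
    q=ctrl.ik(g,R);pp,Rp=place(sg);q2=ctrl.ik(pp,Rp);print(sg,None if q is None else np.round(q),None if q2 is None else np.round(q2))
sg=1
x,y,up,n,R=slab(3,12,sg);q=ctrl.ik(g,R)
if q is None or abs(q[5])>120: sg=-1;x,y,up,n,R=slab(3,12,sg)
print("sg",sg)
ctrl.command_gripper(1.0)
ctrl.goto(g+.10*up,R)
print("bump",ctrl.move_l(g,.08,contact_N=6),ctrl.current_tool_pos()-g)
F0=np.array(ctrl.current_contact_force())
ctrl.command_gripper(0);print("w",ctrl.current_grip_width()*91,ctrl.current_grasp_force(),np.array(ctrl.current_contact_force())-F0)
ctrl.move_l(g+.07*up,.05);print(ctrl.current_grip_width()*91,np.array(ctrl.current_contact_force())-F0)
ctrl.move_l(g+.07*up+.20*Z,.15);print(np.array(ctrl.current_contact_force())-F0,ctrl.current_t())
for nn in("scene","top"):cv2.imwrite(f"pics/{nn}4.png",ctrl.read_camera(nn))
s=cv2.imread("pics/scene4.png")[20:220,90:290]
cv2.imwrite("pics/v6.png",np.hstack([cv2.resize(s,(400,400),interpolation=2),cv2.resize(cv2.imread("pics/top4.png")[100:260,270:430],(400,400),interpolation=2)]))
E
```

```text
1 [-31.  38.  73.  -7.  79. -32.] [26. 34. 84.  0. 73.  1.]
-1 [-31.  38.  73.  -7.  79. 148.] None
sg 1
bump False [ 0.0003571  -0.00014253  0.0004802 ]
w 12.060232637792192 29.888176023960114 [-3.76115011  0.04363113  3.26497931]
12.119806211340403 [-1.31755646 -0.50284577 -4.01505388]
[ 0.00506554 -0.11811593 -3.71653911] 33.6333
```

View pics/v6.png

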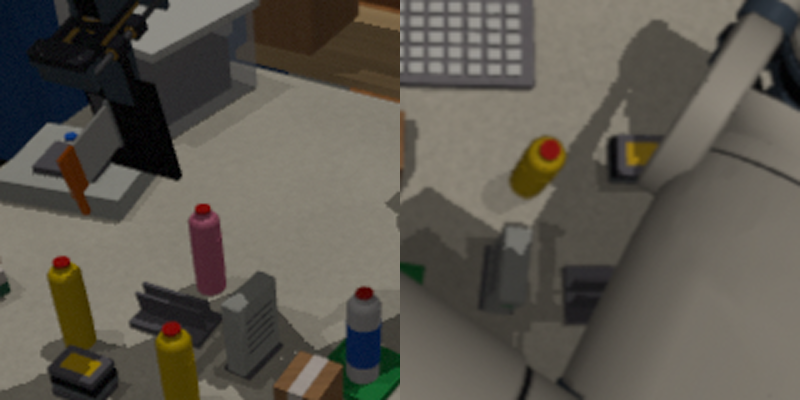

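The display is held (12 mm grip, 3.7 N load) with the leg still open, and the holder is empty. Next I'll carry it to the mat and lower it to contact.

```bash
python3 - <<'E'
from h import *
p,R=place(1,.22);ctrl.goto(p,R);ctrl.move_l(place(1,.03)[0],.12);ctrl.sleep(.3)
F0=np.array(ctrl.current_contact_force());T0=np.array(ctrl.current_wrist_torque())
c=ctrl.move_l(place(1,-.012)[0],.015,contact_N=1.5)
print(c,"dz",ctrl.current_tool_pos()-place(1)[0],np.array(ctrl.current_contact_force())-F0,np.array(ctrl.current_wrist_torque())-T0,ctrl.current_grip_width()*91,ctrl.current_t())
for nn in("scene","top"):cv2.imwrite(f"pics/{nn}5.png",ctrl.read_camera(nn))
s=cv2.imread("pics/scene5.png")[150:320,310:460]
cv2.imwrite("pics/v7.png",np.hstack([cv2.resize(s,(450,510),interpolation=2),cv2.resize(cv2.imread("pics/top5.png")[150:255,115:187+0],(350,510),interpolation=2)]))
E
```

```text
True dz [-3.79865426e-05  4.16449277e-05  8.67630778e-04] [-0.32199673  0.73787086 12.74843487] [-0.10967436  0.22803205 -0.02753434] 12.01658804456028 39.7333
```

View pics/v7.png

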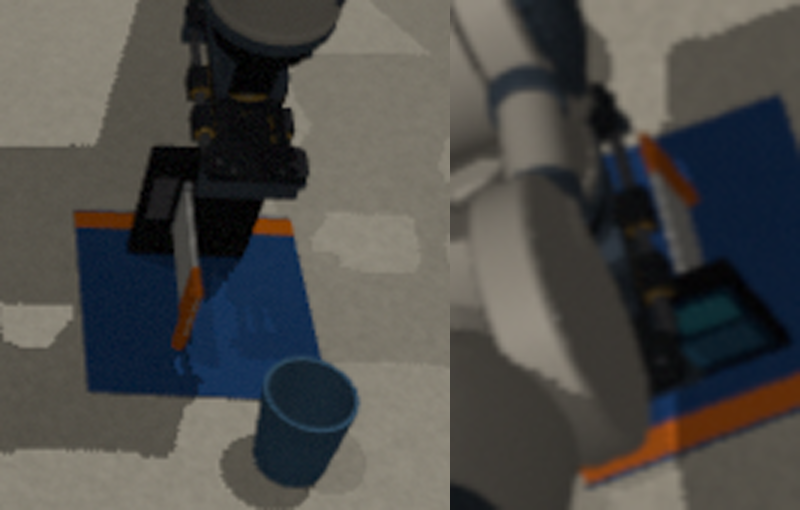

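The display is down on the mat at 0.9 mm from nominal, its screen facing the orange stripe and its leg behind it. I'll release, retreat and check the result numerically.

```bash
python3 - <<'E'
from h import *
p,R=place(1);x,y,up,n,_=slab(MY,10)
c=np.array(ctrl.current_tool_pos());ctrl.move_l(c+[0,0,.0004],.01)
ctrl.command_gripper(1.0)
ctrl.move_l(c+.12*up,.06);print(ctrl.current_t())
ctrl.goto([.42,-.12,.36],down(3+180));ctrl.sleep(.5);print(ctrl.current_t())
for nn in("scene","top"):cv2.imwrite(f"pics/{nn}6.png",ctrl.read_camera(nn))
s=cv2.imread("pics/scene6.png");t=cv2.imread("pics/top6.png")
# expected pixel positions vs images
o=M-.05*x
pts={"toprear+":o+.15*up+.052*y,"toprear-":o+.15*up-.052*y,"topfront+":o+.15*up+.052*y-.012*n,"topfront-":o+.15*up-.052*y-.012*n,"rearbot+":o+.052*y,"rearbot-":o-.052*y,"legtip":o+.115*up+.112*n-.018*y,"foot":o+.105*x-.018*y}
for k,v in pts.items(): print(k,v.round(3),proj("scene",v).round(1),proj("top",v).round(1))
for n_,im in(("scene",s),("top",t)):
    sl=(180,320,310,440) if n_=="scene" else (150,260,110,215)
    h=cv2.cvtColor(im,cv2.COLOR_BGR2HSV)[sl[0]:sl[1],sl[2]:sl[3]]
    for nm,m in(("orange",(h[...,0]<16)&(h[...,1]>170)&(h[...,2]>50)),("dark",h[...,2]<22)):
        N,l,st,ce=cv2.connectedComponentsWithStats(m.astype(np.uint8))
        for i in range(1,N):
            if st[i,4]>25:
                cc=max(cv2.findContours((l==i).astype(np.uint8),0,2)[0],key=cv2.contourArea)[:,0]+[sl[2],sl[0]]
                print(n_,nm,st[i,4],"poly",cv2.approxPolyDP(cc,2.5,True)[:,0].tolist())
# can upright: red cap
for n_,im in(("scene",s),("top",t)):
    h=cv2.cvtColor(im,cv2.COLOR_BGR2HSV);m=((h[...,0]<4)|(h[...,0]>175))&(h[...,1]>180)&(h[...,2]>60)
    N,l,st,c=cv2.connectedComponentsWithStats(m.astype(np.uint8));print(n_,[c[i].round(1).tolist() for i in range(1,N) if 15<st[i,4]<300],"cap exp",proj(n_,[.4905,-.0065,.154]))
E
```

```text
43.5
45.6417
toprear+ [0.467 0.345 0.151] [403.9 203.4] [134.7 215.1]
toprear- [0.51  0.25  0.151] [361.4 201.8] [170.3 202.2]
topfront+ [0.456 0.34  0.153] [403.3 199.5] [135.7 218.9]
topfront- [0.499 0.245 0.153] [361.  197.9] [171.4 206. ]
rearbot+ [0.443 0.334 0.003] [391.4 235.9] [152.3 228.6]
rearbot- [0.486 0.239 0.003] [352.8 234.4] [183.4 217.3]
legtip [0.591 0.324 0.097] [376.7 248.8] [153.2 177.1]
foot [0.568 0.313 0.003] [369.5 265.3] [163.5 190.9]
scene orange 94 poly [[335, 221], [335, 224], [354, 225], [354, 221]]
scene orange 61 poly [[394, 225], [406, 227], [405, 223]]
scene orange 119 poly [[375, 239], [368, 265], [377, 248]]
scene dark 1162 poly [[362, 199], [353, 233], [367, 234], [366, 224], [373, 209], [377, 234], [389, 235], [401, 200]]
top orange 38 poly [[154, 178], [164, 191]]
top orange 348 poly [[201, 225], [197, 223], [142, 246], [145, 248]]
top dark 256 poly [[184, 219], [172, 204], [138, 216], [152, 229], [141, 220], [171, 208]]
scene [[149.9, 91.7], [191.1, 124.2], [120.5, 150.4], [271.8, 166.0], [175.2, 183.7]] cap exp [271.81025953 166.0559481 ]
top [[404.5, 179.5], [260.9, 214.8], [473.0, 332.9]] cap exp [260.69134466 214.61508908]
```

```bash
python3 - <<'E'
from h import *
x,y,*_=slab(MY,10)
for n in("scene","top"):
    im=cv2.imread(f"pics/{n}0.png");h=cv2.cvtColor(im,cv2.COLOR_BGR2HSV)
    m=((h[...,0]>98)&(h[...,0]<126)&(h[...,1]>110))|((h[...,0]<17)&(h[...,1]>150))
    w=[]
    for v in range(*((215,285) if n=="scene" else (165,255))):
        for u in range(*((325,420) if n=="scene" else (115,210))):
            if m[v,u]: d=onz(n,u,v,.003)-M; w.append((d@x,d@y))
    w=np.array(w);a=w[abs(w[:,1])<.05];b=w[abs(w[:,0])<.05]
    print(n,"x",np.percentile(a[:,0],[.3,99.7]),"y",np.percentile(b[:,1],[.3,99.7]))
E
```

```text
scene x [-0.10097285  0.10520541] y [-0.09794081  0.09846291]
top x [-0.09995762  0.16819175] y [-0.09684812  0.09708916]
```

The mat's edges confirm the display is centred to within about 3 mm, and the can and display stand as planned. I'm handing it in.

```bash
python3 -c "
from bench import ctrl
print(ctrl.sign_off(),ctrl.current_t())"
```

```text
the job is handed in; nothing more can be done
the job is handed in; nothing more can be done
```

I handed the job in at about 46 s on the robot's clock: the can stands upright in the green tray, and the display, with its leg pushed to what read as its stop, stands on the mat facing the orange stripe, centred to within about 3 mm.

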